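Put swapped wire spools back on their own stands

ROBOT

A 6-joint arm with a two-finger parallel gripper is mounted at the origin on the work surface. World frame = base frame: x ahead of the robot, y to its left, z up, the work surface at z = 0. Lengths are in m, angles in degrees, forces in N, time in s.
With the tool pointing down it reaches from about 0.375 to 0.9 m from the base axis. Payload 3.1 kg.
Tool frame: the origin (TCP) lies on the centre line of the jaws, within the pads' length; the fingertips stand 25 mm ahead of it and the grasp point (between the pads) lies 6 mm ahead of it; z points along the fingers, y is the line along which they close (so a half turn about z gives the same grasp; the last joint's range is limited). The gripper opens to 87 mm and grips with 3 to 60 N. Pads are 19 mm wide; open, the fingers measure 117 mm over their backs; the gripper's body (75 mm by 190 mm) begins 51 mm behind the grasp point.
Start: joints at [55.72, 30.224, 82.088, -0, 67.689, -10.227], TCP at [0.255, 0.571, 0.248] pointing down, gripper open.
Joint ranges: [-176.69, 176.69], [-43.24, 126.21], [12.49, 139.97], [-82, 262], [0, 151.66], [-163.58, 163.58]. Speed limits (degrees/s): [159.86, 159.86, 180, 180, 180, 180].

INTERFACE

Orientations are given as a 3x3 rotation matrix whose columns are the frame's x, y, z axes.
In Python, from rig import read_state, capture, camera_params, hand_in gives the robot as it stands.
- The arm moves only by the tool apply_moves, never from a script. Its argument "rows" is a list of rows, each an object of numbers: "x", "y", "z": the shift along the tool's x, y, z in mm; "rx", "ry", "rz": the turn, a rotation vector about the tool's x, y, z in units of 6 degrees (1.0 is 6 degrees); "claw": the closure in counts, from 0 (fully open) to 255 (shut). A call has 1 to 10 rows; each row is the pose to reach, as a shift and turn from the pose commanded when the call began, along the tool's axes at that moment; what a row does not reach only later rows make up. A row lasts 1/8 s, in which the tool goes at most 62.5 mm and 10.7 degrees, less where a joint would pass 70% of its speed; a pose out of reach is approached as far as the arm can. A call with a gripper value outside its range is refused whole. The fingers move at their own pace and stop on an object; the grip force is fixed at half the most. Time passes only in rows, so rows that repeat a pose let the fingers close. It gives the time, the measured TCP pose, the force, the opening and the grip force at its end, in the units of the state.
- read_state(): the state, without advancing time (a new reading comes with each control period).
- capture(name): name is "side" or "top"; returns (picture, depth): 384x512x3 uint8, red, green, blue; 384x512 float32, m along the optical axis (not along the pixel's ray), 0 where there is no reading.
- camera_params(name): a dict with "fx", "fy", "cx", "cy" (pixels), "xyz" and "orientation" of the camera in the world. Camera axes: x right, y up, looking along -z (the intrinsics and any distortion apply to the point x, -y, -z); pixel columns grow to the right and rows downward; lengths in m; the calibration is good to about 2 mm. A picture is of the moment at which its call begins. camera_params takes no time and is no camera call.
- hand_in(): hands the job in; it is judged then, once.
The state is a dict: "time_s": time; "joint_positions": joint angles; "qvel": joint speeds; "tau": joint torques, N m; "position": TCP position; "tcp_rot": TCP orientation; "force": force on the tool from outside, world axes, zero at the start; "moment": the same for the moment, N m; "opening": opening from 0.0 (shut) to 1.0 (fully open); "grasp_force": force on a finger pad.
Only numpy, scipy, OpenCV 4.12 (cv2) and the standard library are available. Lean on these libraries where they do the work, as an engineer would, in place of code of your own. Each camera call takes 0.05 s, during which the arm holds its last target. There are 200 camera calls.

TASK

The four wire spools on the jewellery table are all on the wrong stands. Rearrange them so that they match by size - the smallest spool on the stand with the smallest base, the next on the next, up to the largest spool on the largest base - each standing upright and flat on its base plate with the post up inside its bore. The cork mat is free for parking a spool on the way; do not knock over or shift the column of bead jars.

Things in the scene. Friction and masses are not known exactly. Their poses are not given: they have to be found in the camera images.
- spool_a: The smallest wire spool: upright, round, black plastic flanges 38 mm across and 4 mm thick at top and bottom, full of silvery wire (the winding is 3 mm smaller in radius than the flanges); 28 mm tall, with an open 26 mm bore right through; about 80 g. Loose. Origin: centre of its underside, z up along the bore.
- spool_b: The second smallest wire spool: upright, round, black plastic flanges 47 mm across and 4 mm thick at top and bottom, full of silvery wire (the winding is 3 mm smaller in radius than the flanges); 38 mm tall, with an open 26 mm bore right through; about 140 g. Loose. Origin: centre of its underside, z up along the bore.
- spool_c: The second largest wire spool: upright, round, black plastic flanges 56 mm across and 4 mm thick at top and bottom, full of silvery wire (the winding is 3 mm smaller in radius than the flanges); 48 mm tall, with an open 26 mm bore right through; about 220 g. Loose. Origin: centre of its underside, z up along the bore.
- spool_d: The largest wire spool: upright, round, black plastic flanges 65 mm across and 4 mm thick at top and bottom, full of silvery wire (the winding is 3 mm smaller in radius than the flanges); 58 mm tall, with an open 26 mm bore right through; about 320 g. Loose. Origin: centre of its underside, z up along the bore.
- stand_a: The smallest spool stand, fixed: a round grey base plate 80 mm across and 10 mm thick with a plain steel post 8 mm thick rising 26 mm above the plate at its centre (top of post 36 mm above the table; hidden inside the bore of the spool now on it, or just visible in it). Origin: centre of the underside, at table height, z up.
- stand_b: The second smallest spool stand, fixed: a round grey base plate 95 mm across and 10 mm thick with a plain steel post 8 mm thick rising 26 mm above the plate at its centre (top of post 36 mm above the table; hidden inside the bore of the spool now on it, or just visible in it). Origin: centre of the underside, at table height, z up.
- stand_c: The second largest spool stand, fixed: a round grey base plate 110 mm across and 10 mm thick with a plain steel post 8 mm thick rising 26 mm above the plate at its centre (top of post 36 mm above the table; hidden inside the bore of the spool now on it, or just visible in it). Origin: centre of the underside, at table height, z up.
- stand_d: The largest spool stand, fixed: a round grey base plate 125 mm across and 10 mm thick with a plain steel post 8 mm thick rising 26 mm above the plate at its centre (top of post 36 mm above the table; hidden inside the bore of the spool now on it, or just visible in it). Origin: centre of the underside, at table height, z up.
- mat: An empty square cork mat, 90 x 90 mm and 4 mm thick, fixed flat on the table: the free spot for parking one spool. Origin: centre of its underside.
- bead_jars: Bystander: a loose column of three clear screw-top bead jars with white lids, 47 mm across and 102 mm tall, standing to the left of the stands as the robot sees it. Origin: centre of its underside, z up.
Mind the look-alikes: they are no part of the job. Leave any red look-alike of the spool_b alone. What is shaped like the spool_d but red is not meant.

How it is judged (in metres and radians):
At the end, for the whole second after the job is handed in: Each spool stands over the post of the stand of the same size rank: its centre within 12 mm of the stand's centre, its underside within 4 mm of the top of the base plate, upright within 0.1 rad, released and at rest (horizontal distance between spool_a and stand_a below 0.012 m and z of spool_a in the frame of stand_a between 0.006 and 0.014 m and angle between each of spool_a, spool_b, spool_c, spool_d's own z axis and vertical below 0.1 rad and linear speed of each of spool_a, spool_b, spool_c, spool_d below 0.02 m/s and angular speed of each of spool_a, spool_b, spool_c, spool_d below 0.2 rad/s and horizontal distance between spool_b and stand_b below 0.012 m and z of spool_b in the frame of stand_b between 0.006 and 0.014 m and horizontal distance between spool_c and stand_c below 0.012 m and z of spool_c in the frame of stand_c between 0.006 and 0.014 m and horizontal distance between spool_d and stand_d below 0.012 m and z of spool_d in the frame of stand_d between 0.006 and 0.014 m); the robot touches nothing.
It fails at once if the column of bead jars is knocked over or shifted by more than 30 mm (angle between bead_jars's own z axis and vertical above 0.4 rad or distance of bead_jars from where it was at the start of the episode above 0.03 m).
It also fails if it takes over 136 s, if anything falls off the work surface, if the arm or the gripper's body presses on something with over 40 N, if the wrist force passes 120 N, or if a joint passes its speed limit or range.

## Working session

There is one attempt and no reset: what is moved stays moved. The work goes in short steps, Python scripts to look and compute and a tool call to move; the robot and the scene stay as the last step left them, time stands still between calls to the robot, and variables do not carry over. Pictures are saved under pics/ and viewed, at most 14 in all, crops included, and the job is handed in when it is done.

Besides the shell and the picture viewer there is one more tool, called as name(argument=value, ...) on one line, values as JSON. apply_moves: Moves the arm, as the interface text tells. Its arguments: {"type":"object","properties":{"rows":{"type":"array"}},"required":["rows"]}

```bash
ls; mkdir -p pics
python3 - <<'E'
from rig import *
import cv2,numpy as np
for n in ("top","side"):
    im,d=capture(n); np.savez(f"{n}0.npz",im=im,d=d)
    cv2.imwrite(f"pics/{n}0.png",im[:,:,::-1]); print(n,camera_params(n))
s=read_state(); print(s)
E
```

```text
pics
top {'fx': 383.6551470584019, 'fy': 383.6551470584019, 'cx': 257.8684007622732, 'cy': 189.94025533374207, 'xyz': array([0.46688297, 0.03650663, 0.9668092 ]), 'orientation': array([[ 0.01959672,  0.98943391, -0.14365415],
       [-0.99963916,  0.02203027,  0.01536917],
       [ 0.01837151,  0.14330113,  0.9895086 ]])}
side {'fx': 415.7646862221734, 'fy': 415.7646862221734, 'cx': 260.3783200647357, 'cy': 199.46347369344525, 'xyz': array([0.46391491, 0.88172618, 0.54687194]), 'orientation': array([[-0.99023184,  0.05805006, -0.1267718 ],
       [-0.13842136, -0.51848362,  0.84380937],
       [-0.01674592,  0.85311484,  0.52145436]])}
{'time_s': 0.1, 'joint_positions': array([ 5.57209604e+01,  3.02728515e+01,  8.21499150e+01, -1.55157585e-03,
        6.76903066e+01, -1.02257826e+01]), 'qvel': array([ 0.00355376, -0.09248689, -0.17565224,  0.03482292, -0.02550754,
       -0.03669027]), 'tau': array([ 1.76165790e-04, -4.40982950e+01, -1.77150947e+01,  6.35251938e-02,
        5.34357189e-02, -5.97853705e-05]), 'position': array([0.25434844, 0.5702213 , 0.24667307]), 'tcp_rot': array([[-9.13171020e-01,  4.07575145e-01, -1.09081859e-03],
       [ 4.07576475e-01,  9.13169596e-01, -1.64481905e-03],
       [ 3.25715014e-04, -1.94659308e-03, -9.99998052e-01]]), 'force': array([-0.18452465,  0.7044462 ,  0.61462214]), 'moment': array([-0.01219301, -0.02079613, -0.00475876]), 'grasp_force': 0.0, 'opening': 1.001287284831897}
```

View pics/top0.png

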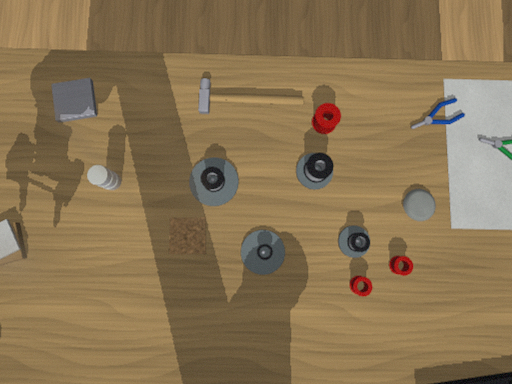

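View pics/side0.png

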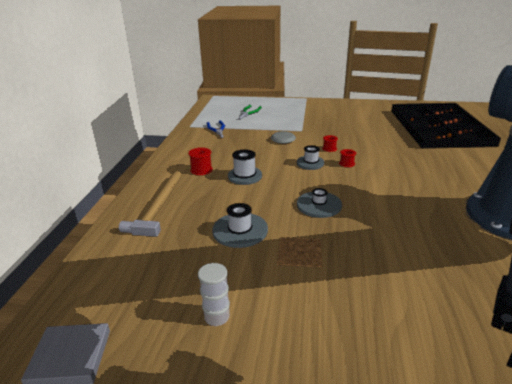

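Top view: stand_d at (214,181) holds spool_c, stand_b (316,169) holds spool_d, stand_c (263,252) holds spool_a and stand_a (354,241) holds spool_b. The mat is at (187,236) and the jars at (103,178). Look-alikes are the red spools at (326,118), (361,286) and (401,265), and the grey puck at (419,205). I choose only the black-flanged spools. Next I measure and make one close crop.

```bash
cat > h.py <<'E'
import numpy as np,cv2
from rig import *
def cloud(n,d):
    p=camera_params(n); v,u=np.mgrid[:384,:512]
    c=np.stack([(u-p['cx'])/p['fx']*d,-(v-p['cy'])/p['fy']*d,-d],-1)
    return c@p['orientation'].T+p['xyz']
def near(P,d,xy,r,z0,z1):
    m=(np.hypot(P[...,0]-xy[0],P[...,1]-xy[1])<r)&(P[...,2]>z0)&(P[...,2]<z1)&(d>0)
    return P[m]
def ray(n,u,v,z):
    p=camera_params(n); r=p['orientation']@np.array([(u-p['cx'])/p['fx'],-(v-p['cy'])/p['fy'],-1])
    return p['xyz']+r*(z-p['xyz'][2])/r[2]
def circ(Q):
    c,r=cv2.minEnclosingCircle((Q[:,:2]*1000).astype(np.float32)); return np.round(c,1),round(r,1)
E
python3 - <<'E'
from h import *
f=np.load('top0.npz');im,d=f['im'],f['d'];P=cloud('top',d)
for n,(u,v),R,(su,sv),rs,h in [('d/c',(214,181),62.5,(212,179),28,58),('b/d',(314,170),47.5,(320,166),32.5,68),('c/a',(263,252),55,(264,252),19,38),('a/b',(354,241),40,(359,242),23.5,48)]:
    xy=ray('top',u,v,.01)[:2]
    Q=near(P,d,xy,R/1000+.015,.006,.015)
    sx=ray('top',su,sv,h/1000)[:2]
    S=near(P,d,sx,rs/1000+.008,h/1000-.006,h/1000+.006)
    print(n,xy,len(Q),'plate',circ(Q),R,'top',circ(S),rs,S[:,2].mean() , len(S))
hsv=cv2.cvtColor(im,cv2.COLOR_RGB2HSV)
print('mat',ray('top',187,236,.004),'jar',ray('top',100,174,.1), 'floor z',np.median(P[280:300,60:120,2]))
x=cv2.resize(im[130:290,160:430],None,fx=2.9,fy=2.9,interpolation=cv2.INTER_CUBIC)
cv2.imwrite('pics/crop.png',x[:,:,::-1])
E
```

```text
d/c [0.62611723 0.1327871 ] 1465 plate (array([620.2, 134.1]), 69.5) 62.5 top (array([627.6, 134.8]), 27.7) 28 0.058522103386946606 328
b/d [ 0.66026909 -0.12027493] 493 plate (array([ 660.6, -120.2]), 47.5) 47.5 top (array([ 661.9, -123.5]), 32.3) 32.5 0.06849561941539742 465
c/a [0.45163577 0.00597823] 1442 plate (array([455.6,   6.2]), 57.0) 55 top (array([454.1,   4.1]), 18.7) 19 0.037881605939858794 110
a/b [ 0.48297286 -0.21964436] 505 plate (array([ 484. , -218.7]), 39.7) 40 top (array([ 482. , -222.8]), 23.1) 23.5 0.04817689090730742 217
mat [0.48713578 0.19534234 0.004     ] jar [0.62142115 0.38361262 0.1       ] floor z 0.0005436734680859812
```

View pics/crop.png

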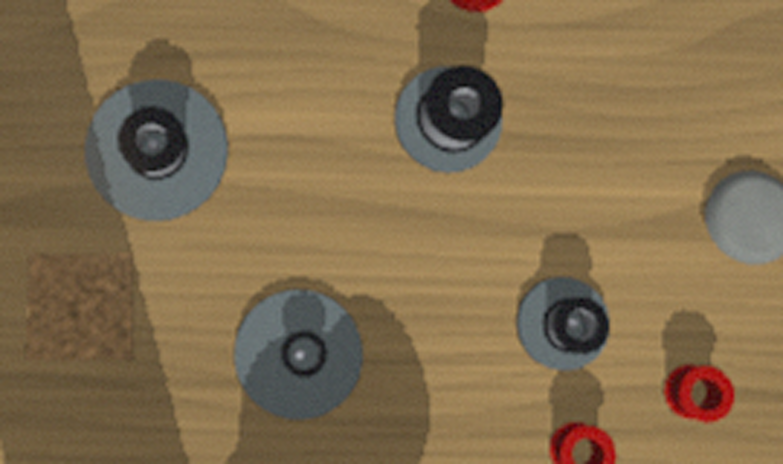

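```bash
cat >> h.py <<'E'
def go(*t):
    s=read_state(); print('t',round(s['time_s'],2),'pos',np.round(s['position'],4),'open',round(s['opening'],3),'gf',round(s['grasp_force'],1))
    for q in t: print(q,'->',np.round(s['tcp_rot'].T@(np.array(q)-s['position'])*1000,0))
E
python3 - <<'E'
from h import *
f=np.load('top0.npz');im,d=f['im'],f['d'];P=cloud('top',d)
# table colours are warm, plates bluish: colour mask of plates
m=((im[...,2].astype(int)-im[...,0])>-2).astype(np.uint8)
m=cv2.morphologyEx(m,cv2.MORPH_OPEN,np.ones((3,3)))
for n,(u,v),R in [('d',(214,181),62.5),('c',(263,252),55)]:
    xy=ray('top',u,v,.01)[:2]
    k=(m>0)&(np.hypot(P[...,0]-xy[0],P[...,1]-xy[1])<R/1000+.015)&(P[...,2]<.02)
    print(n,circ(P[k]),R)
go([.454,.004,.13],[.454,.004,.038],[.487,.195,.13])
E
```

```text
d (array([626.1, 134.4]), 61.2) 62.5
c (array([452.2,   7.1]), 54.1) 55
t 0.1 pos [0.2543 0.5702 0.2467] open 1.001 gf 0.0
[0.454, 0.004, 0.13] -> [-413. -435.  117.]
[0.454, 0.004, 0.038] -> [-413. -435.  209.]
[0.487, 0.195, 0.13] -> [-365. -248.  117.]
```

apply_moves(rows=[{"x":-413,"y":-435,"z":0},{"x":-413,"y":-435,"z":60},{"x":-413,"y":-435,"z":60},{"x":-413,"y":-435,"z":60},{"x":-413,"y":-435,"z":60},{"x":-413,"y":-435,"z":80},{"x":-413,"y":-435,"z":100},{"x":-413,"y":-435,"z":117},{"x":-413,"y":-435,"z":117},{"x":-413,"y":-435,"z":117}])

```text
validation failed for argument at $.ro...
```

```bash
python3 -c "
from h import *
go([.454,.004,.13],[.454,.004,.038])"
```

```text
t 0.1 pos [0.2543 0.5702 0.2467] open 1.001 gf 0.0
[0.454, 0.004, 0.13] -> [-413. -435.  117.]
[0.454, 0.004, 0.038] -> [-413. -435.  209.]
```

apply_moves(rows=[{"x":-413,"y":-435,"z":60,"rx":0,"ry":0,"rz":0,"claw":0}])

```text
time_s: 0.22
position: [0.2755, 0.5146, 0.2412]
tcp_rot: [[-0.915, 0.403, 0.002], [0.403, 0.915, 0.003], [-0.001, 0.004, -1.0]]
force: [1.7, 0.2, 0.6]
opening: 1.003
grasp_force: 0.0
```

```bash
python3 -c "
from h import *
go([.454,.004,.13],[.454,.004,.038])"
```

```text
t 0.23 pos [0.2755 0.5146 0.2412] open 1.003 gf 0.0
[0.454, 0.004, 0.13] -> [-369. -396.  110.]
[0.454, 0.004, 0.038] -> [-369. -396.  202.]
```

apply_moves(rows=[{"x":-369,"y":-396,"z":110,"rx":0,"ry":0,"rz":0,"claw":0},{"x":-369,"y":-396,"z":110,"rx":0,"ry":0,"rz":0,"claw":0},{"x":-369,"y":-396,"z":110,"rx":0,"ry":0,"rz":0,"claw":0},{"x":-369,"y":-396,"z":110,"rx":0,"ry":0,"rz":0,"claw":0},{"x":-369,"y":-396,"z":110,"rx":0,"ry":0,"rz":0,"claw":0},{"x":-369,"y":-396,"z":110,"rx":0,"ry":0,"rz":0,"claw":0},{"x":-369,"y":-396,"z":110,"rx":0,"ry":0,"rz":0,"claw":0},{"x":-369,"y":-396,"z":110,"rx":0,"ry":0,"rz":0,"claw":0},{"x":-369,"y":-396,"z":110,"rx":0,"ry":0,"rz":0,"claw":0},{"x":-369,"y":-396,"z":110,"rx":0,"ry":0,"rz":0,"claw":0}])

```text
time_s: 1.48
position: [0.4529, -0.0034, 0.1306]
tcp_rot: [[-0.911, 0.413, 0.001], [0.413, 0.911, -0.001], [-0.001, -0.0, -1.0]]
force: [-0.6, -0.2, 0.3]
opening: 1.0
grasp_force: 0.0
```

```bash
python3 -c "
from h import *
go([.454,.004,.13],[.454,.004,.038])
im,d=capture('side'); cv2.imwrite('pics/s1.png',im[:,:,::-1])
print(read_state()['tcp_rot'].round(3))"
```

```text
t 1.48 pos [ 0.4529 -0.0034  0.1306] open 1.0 gf 0.0
[0.454, 0.004, 0.13] -> [2. 7. 1.]
[0.454, 0.004, 0.038] -> [ 2.  7. 93.]
[[-0.912  0.411 -0.001]
 [ 0.411  0.912  0.   ]
 [ 0.001 -0.    -1.   ]]
```

View pics/s1.png

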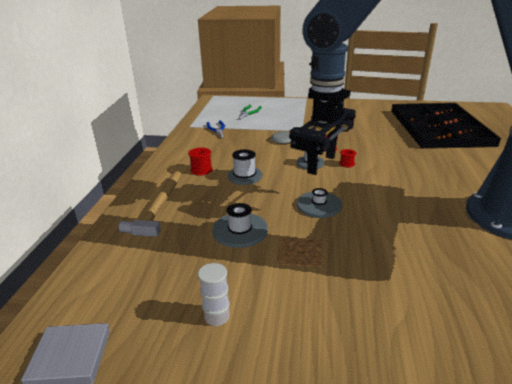

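The gripper is open and centred above spool_a at (319,196), so I descend and close.

apply_moves(rows=[{"x":2,"y":7,"z":50,"rx":0,"ry":0,"rz":0,"claw":0},{"x":2,"y":7,"z":80,"rx":0,"ry":0,"rz":0,"claw":0},{"x":2,"y":7,"z":93,"rx":0,"ry":0,"rz":0,"claw":0},{"x":2,"y":7,"z":93,"rx":0,"ry":0,"rz":0,"claw":0},{"x":2,"y":7,"z":93,"rx":0,"ry":0,"rz":0,"claw":255},{"x":2,"y":7,"z":93,"rx":0,"ry":0,"rz":0,"claw":255},{"x":2,"y":7,"z":93,"rx":0,"ry":0,"rz":0,"claw":255},{"x":2,"y":7,"z":93,"rx":0,"ry":0,"rz":0,"claw":255},{"x":2,"y":7,"z":93,"rx":0,"ry":0,"rz":0,"claw":255},{"x":2,"y":7,"z":93,"rx":0,"ry":0,"rz":0,"claw":255}])

```text
time_s: 2.78
position: [0.452, 0.0072, 0.0384]
tcp_rot: [[-0.913, 0.408, -0.0], [0.408, 0.913, -0.0], [0.0, -0.0, -1.0]]
force: [-1.1, -0.5, 2.8]
opening: 0.41
grasp_force: 36.6
```

```bash
python3 -c "
from h import *
go([.454,.004,.1],[.487,.195,.1],[.487,.195,.033])"
```

```text
t 2.77 pos [0.452  0.0072 0.0384] open 0.41 gf 36.6
[0.454, 0.004, 0.1] -> [ -3.  -2. -62.]
[0.487, 0.195, 0.1] -> [ 45. 186. -62.]
[0.487, 0.195, 0.033] -> [ 45. 186.   5.]
```

apply_moves(rows=[{"x":0,"y":0,"z":-35,"rx":0,"ry":0,"rz":0,"claw":255},{"x":0,"y":0,"z":-65,"rx":0,"ry":0,"rz":0,"claw":255},{"x":10,"y":40,"z":-65,"rx":0,"ry":0,"rz":0,"claw":255},{"x":22,"y":93,"z":-65,"rx":0,"ry":0,"rz":0,"claw":255},{"x":35,"y":145,"z":-65,"rx":0,"ry":0,"rz":0,"claw":255},{"x":45,"y":186,"z":-50,"rx":0,"ry":0,"rz":0,"claw":255},{"x":45,"y":186,"z":-25,"rx":0,"ry":0,"rz":0,"claw":255},{"x":45,"y":186,"z":-5,"rx":0,"ry":0,"rz":0,"claw":255},{"x":45,"y":186,"z":5,"rx":0,"ry":0,"rz":0,"claw":255},{"x":45,"y":186,"z":5,"rx":0,"ry":0,"rz":0,"claw":255}])

```text
time_s: 4.03
position: [0.4864, 0.1954, 0.033]
tcp_rot: [[-0.913, 0.408, -0.001], [0.408, 0.913, -0.0], [0.001, -0.0, -1.0]]
force: [0.7, 0.6, -0.4]
opening: 0.405
grasp_force: 42.3
```

```bash
python3 -c "
from h import *
go([.487,.195,.033],[.6276,.1348,.12])"
```

```text
t 4.03 pos [0.4864 0.1954 0.033 ] open 0.405 gf 42.3
[0.487, 0.195, 0.033] -> [-1. -0.  0.]
[0.6276, 0.1348, 0.12] -> [-154.    2.  -87.]
```

Release, rise, then go over spool_c (0.6276, 0.1348).

apply_moves(rows=[{"x":0,"y":0,"z":1,"rx":0,"ry":0,"rz":0,"claw":0},{"x":0,"y":0,"z":1,"rx":0,"ry":0,"rz":0,"claw":0},{"x":0,"y":0,"z":1,"rx":0,"ry":0,"rz":0,"claw":0},{"x":0,"y":0,"z":-40,"rx":0,"ry":0,"rz":0,"claw":0},{"x":0,"y":0,"z":-87,"rx":0,"ry":0,"rz":0,"claw":0},{"x":-154,"y":2,"z":-87,"rx":0,"ry":0,"rz":0,"claw":0},{"x":-154,"y":2,"z":-87,"rx":0,"ry":0,"rz":0,"claw":0},{"x":-154,"y":2,"z":-87,"rx":0,"ry":0,"rz":0,"claw":0},{"x":-154,"y":2,"z":-87,"rx":0,"ry":0,"rz":0,"claw":0},{"x":-154,"y":2,"z":-87,"rx":0,"ry":0,"rz":0,"claw":0}])

```text
time_s: 5.28
position: [0.6263, 0.1349, 0.1199]
tcp_rot: [[-0.913, 0.407, -0.003], [0.407, 0.913, 0.0], [0.003, -0.001, -1.0]]
force: [0.2, 0.2, -0.9]
opening: 1.001
grasp_force: 0.0
```

```bash
python3 -c "
from h import *
go([.6276,.1348,.058])
im,d=capture('side'); cv2.imwrite('pics/s2.png',cv2.resize(im[130:350,180:400],None,fx=2.5,fy=2.5)[:,:,::-1])"
```

```text
t 5.28 pos [0.6263 0.1349 0.1199] open 1.001 gf 0.0
[0.6276, 0.1348, 0.058] -> [-1.  1. 62.]
```

View pics/s2.png

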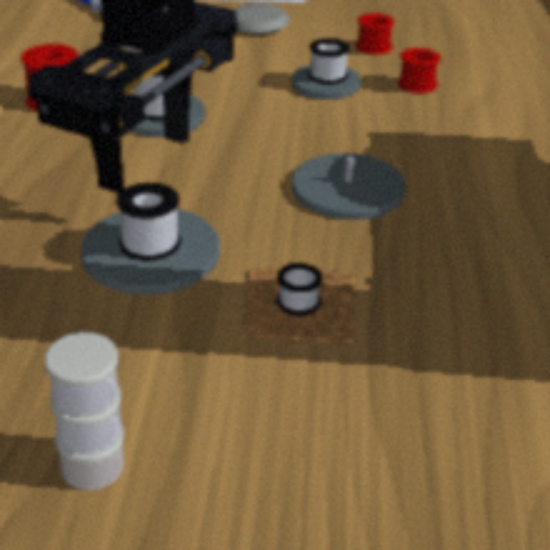

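Spool_a stands upright on the mat at crop (300,288), and stand_c's bare post is at (350,165). Next is grasping spool_c.

apply_moves(rows=[{"x":-1,"y":1,"z":35,"rx":0,"ry":0,"rz":0,"claw":0},{"x":-1,"y":1,"z":62,"rx":0,"ry":0,"rz":0,"claw":0},{"x":-1,"y":1,"z":62,"rx":0,"ry":0,"rz":0,"claw":0},{"x":-1,"y":1,"z":62,"rx":0,"ry":0,"rz":0,"claw":255},{"x":-1,"y":1,"z":62,"rx":0,"ry":0,"rz":0,"claw":255},{"x":-1,"y":1,"z":62,"rx":0,"ry":0,"rz":0,"claw":255},{"x":-1,"y":1,"z":62,"rx":0,"ry":0,"rz":0,"claw":255},{"x":-1,"y":1,"z":62,"rx":0,"ry":0,"rz":0,"claw":255},{"x":-1,"y":1,"z":30,"rx":0,"ry":0,"rz":0,"claw":255},{"x":-1,"y":1,"z":0,"rx":0,"ry":0,"rz":0,"claw":255}])

```text
time_s: 6.58
position: [0.6289, 0.1351, 0.1201]
tcp_rot: [[-0.913, 0.408, -0.002], [0.408, 0.913, 0.0], [0.002, -0.001, -1.0]]
force: [0.3, -0.4, -1.2]
opening: 0.613
grasp_force: 37.7
```

```bash
python3 -c "
from h import *
go([.452,.007,.12],[.452,.007,.06])
im,d=capture('side'); cv2.imwrite('pics/s3.png',cv2.resize(im[130:350,180:400],None,fx=2.5,fy=2.5)[:,:,::-1])
im,d=capture('top');P=cloud('top',d);print('a on mat',circ(near(P,d,(.487,.195),.03,.026,.038)))
Q=near(P,d,(.452,.007),.02,.025,.045);print('post c',Q.mean(0),len(Q))"
```

```text
t 6.58 pos [0.6289 0.1351 0.1201] open 0.613 gf 37.7
[0.452, 0.007, 0.12] -> [ 109. -189.    0.]
[0.452, 0.007, 0.06] -> [ 109. -189.   60.]
a on mat (array([0., 0.]), 0.0)
post c [0.45412981 0.00846255 0.03661208] 9
```

View pics/s3.png

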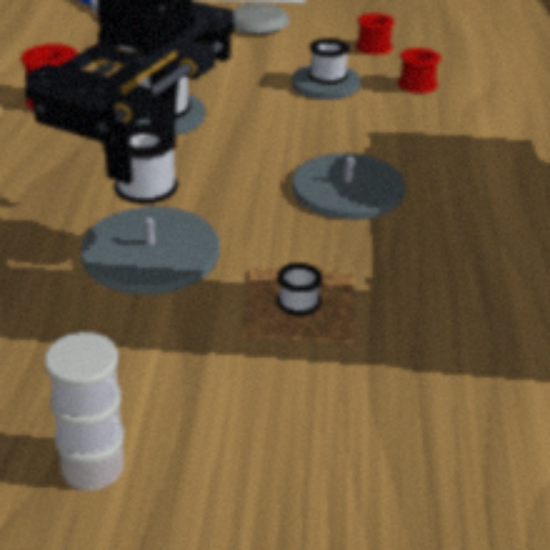

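Spool_c is held level at crop (148,168). Now to stand_c.

apply_moves(rows=[{"x":20,"y":-35,"z":0,"rx":0,"ry":0,"rz":0,"claw":255},{"x":47,"y":-80,"z":0,"rx":0,"ry":0,"rz":0,"claw":255},{"x":73,"y":-125,"z":0,"rx":0,"ry":0,"rz":0,"claw":255},{"x":95,"y":-165,"z":0,"rx":0,"ry":0,"rz":0,"claw":255},{"x":108,"y":-188,"z":0,"rx":0,"ry":0,"rz":0,"claw":255},{"x":108,"y":-188,"z":0,"rx":0,"ry":0,"rz":0,"claw":255},{"x":108,"y":-188,"z":25,"rx":0,"ry":0,"rz":0,"claw":255},{"x":108,"y":-188,"z":45,"rx":0,"ry":0,"rz":0,"claw":255},{"x":108,"y":-188,"z":57,"rx":0,"ry":0,"rz":0,"claw":255},{"x":108,"y":-188,"z":61,"rx":0,"ry":0,"rz":0,"claw":255}])

```text
time_s: 7.92
position: [0.4546, 0.0078, 0.0585]
tcp_rot: [[-0.913, 0.407, -0.001], [0.407, 0.913, 0.0], [0.001, 0.0, -1.0]]
force: [-1.1, 2.3, 18.5]
opening: 0.615
grasp_force: 34.1
```

```bash
python3 -c "
from h import *
go([.454,.008,.058],[.662,-.1235,.14])
print(read_state()['force'])"
```

```text
t 7.92 pos [0.4546 0.0078 0.0585] open 0.615 gf 34.1
[0.454, 0.008, 0.058] -> [ 1. -0.  1.]
[0.662, -0.1235, 0.14] -> [-243.  -35.  -82.]
[-1.14048132  2.25135758 18.48629816]
```

apply_moves(rows=[{"x":0,"y":0,"z":0,"rx":0,"ry":0,"rz":0,"claw":0},{"x":0,"y":0,"z":0,"rx":0,"ry":0,"rz":0,"claw":0},{"x":0,"y":0,"z":0,"rx":0,"ry":0,"rz":0,"claw":0},{"x":0,"y":0,"z":-40,"rx":0,"ry":0,"rz":0,"claw":0},{"x":0,"y":0,"z":-82,"rx":0,"ry":0,"rz":0,"claw":0},{"x":-243,"y":-35,"z":-82,"rx":0,"ry":0,"rz":0,"claw":0},{"x":-243,"y":-35,"z":-82,"rx":0,"ry":0,"rz":0,"claw":0},{"x":-243,"y":-35,"z":-82,"rx":0,"ry":0,"rz":0,"claw":0},{"x":-243,"y":-35,"z":-82,"rx":0,"ry":0,"rz":0,"claw":0},{"x":-243,"y":-35,"z":-82,"rx":0,"ry":0,"rz":0,"claw":0}])

```text
time_s: 9.18
position: [0.6658, -0.127, 0.1418]
tcp_rot: [[-0.912, 0.41, 0.006], [0.41, 0.912, -0.003], [-0.006, 0.0, -1.0]]
force: [-0.3, 0.5, -0.5]
opening: 1.001
grasp_force: 0.0
```

apply_moves(rows=[{"x":0,"y":0,"z":0,"rx":0,"ry":0,"rz":0,"claw":0},{"x":0,"y":0,"z":0,"rx":0,"ry":0,"rz":0,"claw":0}])

```text
time_s: 9.43
position: [0.6602, -0.1224, 0.1412]
tcp_rot: [[-0.913, 0.407, -0.002], [0.407, 0.913, 0.001], [0.002, -0.0, -1.0]]
force: [0.3, 0.3, 0.2]
opening: 1.009
grasp_force: 0.0
```

```bash
python3 -c "
from h import *
go([.662,-.1235,.068])
im,d=capture('top');P=cloud('top',d)
print('c on c',circ(near(P,d,(.454,.008),.04,.052,.064)))
Q=near(P,d,(.626,.134),.02,.025,.045);print('post d',Q.mean(0),len(Q))"
```

```text
t 9.43 pos [ 0.6602 -0.1224  0.1412] open 1.009 gf 0.0
[0.662, -0.1235, 0.068] -> [-2. -0. 73.]
c on c (array([0., 0.]), 0.0)
post d [0.62618986 0.13525506 0.03579375] 10
```

apply_moves(rows=[{"x":-2,"y":0,"z":40,"rx":0,"ry":0,"rz":0,"claw":0},{"x":-2,"y":0,"z":73,"rx":0,"ry":0,"rz":0,"claw":0},{"x":-2,"y":0,"z":73,"rx":0,"ry":0,"rz":0,"claw":0},{"x":-2,"y":0,"z":73,"rx":0,"ry":0,"rz":0,"claw":255},{"x":-2,"y":0,"z":73,"rx":0,"ry":0,"rz":0,"claw":255},{"x":-2,"y":0,"z":73,"rx":0,"ry":0,"rz":0,"claw":255},{"x":-2,"y":0,"z":73,"rx":0,"ry":0,"rz":0,"claw":255},{"x":-2,"y":0,"z":73,"rx":0,"ry":0,"rz":0,"claw":255},{"x":-2,"y":0,"z":35,"rx":0,"ry":0,"rz":0,"claw":255},{"x":-2,"y":0,"z":0,"rx":0,"ry":0,"rz":0,"claw":255}])

```text
time_s: 10.72
position: [0.6628, -0.1238, 0.1409]
tcp_rot: [[-0.913, 0.408, -0.002], [0.408, 0.913, 0.002], [0.003, 0.001, -1.0]]
force: [0.1, -0.9, -2.9]
opening: 0.723
grasp_force: 34.6
```

```bash
python3 -c "
from h import *
go([.626,.135,.14],[.626,.135,.068])
im,d=capture('side'); cv2.imwrite('pics/s4.png',cv2.resize(im[110:270,180:380],None,fx=2.5,fy=2.5)[:,:,::-1])"
```

```text
t 10.72 pos [ 0.6628 -0.1238  0.1409] open 0.723 gf 34.6
[0.626, 0.135, 0.14] -> [139. 221.   1.]
[0.626, 0.135, 0.068] -> [139. 221.  73.]
```

View pics/s4.png

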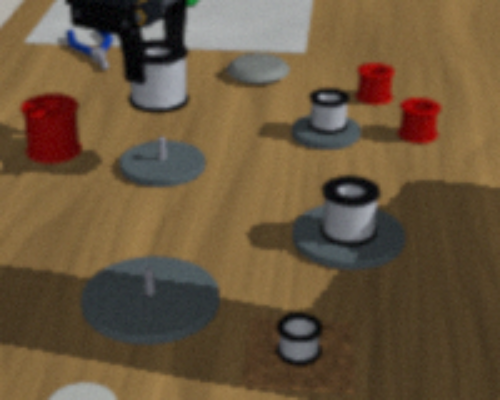

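Spool_c is upright on stand_c at crop (350,210), and spool_d is held at (158,75). Now to stand_d.

apply_moves(rows=[{"x":18,"y":28,"z":0,"rx":0,"ry":0,"rz":0,"claw":255},{"x":45,"y":72,"z":0,"rx":0,"ry":0,"rz":0,"claw":255},{"x":72,"y":115,"z":0,"rx":0,"ry":0,"rz":0,"claw":255},{"x":99,"y":158,"z":0,"rx":0,"ry":0,"rz":0,"claw":255},{"x":122,"y":195,"z":0,"rx":0,"ry":0,"rz":0,"claw":255},{"x":139,"y":221,"z":0,"rx":0,"ry":0,"rz":0,"claw":255},{"x":139,"y":221,"z":10,"rx":0,"ry":0,"rz":0,"claw":255},{"x":139,"y":221,"z":20,"rx":0,"ry":0,"rz":0,"claw":255},{"x":139,"y":221,"z":30,"rx":0,"ry":0,"rz":0,"claw":255},{"x":139,"y":221,"z":30,"rx":0,"ry":0,"rz":0,"claw":255}])

```text
time_s: 12.02
position: [0.6261, 0.1329, 0.1097]
tcp_rot: [[-0.912, 0.409, -0.003], [0.409, 0.913, -0.0], [0.003, -0.001, -1.0]]
force: [0.4, 0.0, -3.2]
opening: 0.721
grasp_force: 35.1
```

```bash
python3 -c "
from h import *
go([.626,.135,.069])"
```

```text
t 12.03 pos [0.6261 0.1329 0.1097] open 0.721 gf 35.1
[0.626, 0.135, 0.069] -> [ 1.  2. 41.]
```

apply_moves(rows=[{"x":0,"y":1,"z":20,"rx":0,"ry":0,"rz":0,"claw":255},{"x":0,"y":1,"z":35,"rx":0,"ry":0,"rz":0,"claw":255},{"x":0,"y":1,"z":42,"rx":0,"ry":0,"rz":0,"claw":255},{"x":0,"y":1,"z":42,"rx":0,"ry":0,"rz":0,"claw":255}])

```text
time_s: 12.52
position: [0.627, 0.1346, 0.0704]
tcp_rot: [[-0.913, 0.407, -0.001], [0.407, 0.913, -0.001], [0.0, -0.001, -1.0]]
force: [-2.3, -0.8, 6.2]
opening: 0.726
grasp_force: 36.5
```

```bash
python3 -c "
from h import *
go([.626,.135,.069],[.482,-.2228,.13])"
```

```text
t 12.53 pos [0.627  0.1346 0.0704] open 0.726 gf 36.5
[0.626, 0.135, 0.069] -> [ 1. -0.  1.]
[0.482, -0.2228, 0.13] -> [ -13. -386.  -59.]
```

apply_moves(rows=[{"x":0,"y":0,"z":1,"rx":0,"ry":0,"rz":0,"claw":255},{"x":0,"y":0,"z":1,"rx":0,"ry":0,"rz":0,"claw":0},{"x":0,"y":0,"z":1,"rx":0,"ry":0,"rz":0,"claw":0},{"x":0,"y":0,"z":0,"rx":0,"ry":0,"rz":0,"claw":0},{"x":0,"y":0,"z":-40,"rx":0,"ry":0,"rz":0,"claw":0},{"x":0,"y":0,"z":-75,"rx":0,"ry":0,"rz":0,"claw":0},{"x":-13,"y":-386,"z":-75,"rx":0,"ry":0,"rz":0,"claw":0},{"x":-13,"y":-386,"z":-75,"rx":0,"ry":0,"rz":0,"claw":0},{"x":-13,"y":-386,"z":-75,"rx":0,"ry":0,"rz":0,"claw":0},{"x":-13,"y":-386,"z":-75,"rx":0,"ry":0,"rz":0,"claw":0}])

```text
time_s: 13.78
position: [0.5327, -0.0984, 0.1444]
tcp_rot: [[-0.913, 0.407, 0.001], [0.407, 0.913, -0.0], [-0.001, 0.0, -1.0]]
force: [0.4, -0.7, -0.2]
opening: 0.998
grasp_force: 0.0
```

```bash
python3 -c "
from h import *
go([.482,-.2228,.13])"
```

```text
t 13.78 pos [ 0.5327 -0.0984  0.1444] open 0.998 gf 0.0
[0.482, -0.2228, 0.13] -> [  -4. -134.   14.]
```

apply_moves(rows=[{"x":-4,"y":-134,"z":14,"rx":0,"ry":0,"rz":0,"claw":0},{"x":-4,"y":-134,"z":14,"rx":0,"ry":0,"rz":0,"claw":0},{"x":-4,"y":-134,"z":14,"rx":0,"ry":0,"rz":0,"claw":0},{"x":-4,"y":-134,"z":14,"rx":0,"ry":0,"rz":0,"claw":0},{"x":-4,"y":-134,"z":14,"rx":0,"ry":0,"rz":0,"claw":0},{"x":-4,"y":-134,"z":14,"rx":0,"ry":0,"rz":0,"claw":0}])

```text
time_s: 14.52
position: [0.4827, -0.219, 0.1304]
tcp_rot: [[-0.914, 0.405, 0.0], [0.405, 0.914, 0.0], [-0.0, 0.0, -1.0]]
force: [0.1, 0.6, 0.1]
opening: 1.0
grasp_force: 0.0
```

```bash
python3 -c "
from h import *
go([.482,-.2228,.047])
im,d=capture('top');P=cloud('top',d)
print('d on d',circ(near(P,d,(.626,.135),.04,.06,.078)),'c on c',circ(near(P,d,(.454,.008),.04,.052,.064)),'a',circ(near(P,d,(.487,.195),.03,.026,.04)))
Q=near(P,d,(.661,-.12),.02,.025,.045);print('post b',Q.mean(0),len(Q))"
```

```text
t 14.53 pos [ 0.4827 -0.219   0.1304] open 1.0 gf 0.0
[0.482, -0.2228, 0.047] -> [-1. -4. 83.]
d on d (array([625.6, 138.4]), 32.6) c on c (array([453.6,  10.5]), 27.7) a (array([490.7, 196. ]), 18.7)
post b [ 0.65986486 -0.11964458  0.03363361] 10
```

apply_moves(rows=[{"x":-1,"y":-2,"z":45,"rx":0,"ry":0,"rz":0,"claw":0},{"x":-1,"y":-2,"z":83,"rx":0,"ry":0,"rz":0,"claw":0},{"x":-1,"y":-2,"z":83,"rx":0,"ry":0,"rz":0,"claw":0},{"x":-1,"y":-2,"z":83,"rx":0,"ry":0,"rz":0,"claw":255},{"x":-1,"y":-2,"z":83,"rx":0,"ry":0,"rz":0,"claw":255},{"x":-1,"y":-2,"z":83,"rx":0,"ry":0,"rz":0,"claw":255},{"x":-1,"y":-2,"z":83,"rx":0,"ry":0,"rz":0,"claw":255},{"x":-1,"y":-2,"z":83,"rx":0,"ry":0,"rz":0,"claw":255},{"x":-1,"y":-2,"z":45,"rx":0,"ry":0,"rz":0,"claw":255},{"x":-1,"y":-2,"z":15,"rx":0,"ry":0,"rz":0,"claw":255}])

```text
time_s: 15.82
position: [0.482, -0.2227, 0.1158]
tcp_rot: [[-0.913, 0.408, -0.001], [0.408, 0.913, 0.001], [0.001, 0.0, -1.0]]
force: [-0.5, -0.2, -1.6]
opening: 0.507
grasp_force: 30.3
```

```bash
python3 -c "
from h import *
go([.66,-.120,.115],[.66,-.120,.047])
im,d=capture('side'); cv2.imwrite('pics/s5.png',cv2.resize(im[110:270,180:380],None,fx=2.5,fy=2.5)[:,:,::-1])"
```

```text
t 15.82 pos [ 0.482  -0.2227  0.1158] open 0.507 gf 30.3
[0.66, -0.12, 0.115] -> [-121.  166.    1.]
[0.66, -0.12, 0.047] -> [-121.  166.   69.]
```

View pics/s5.png

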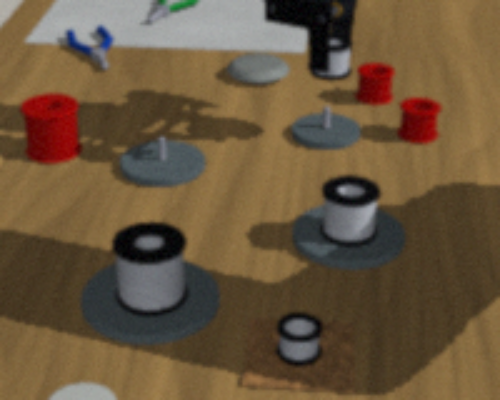

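Spool_d is upright on stand_d at (150,265), and spool_b is held at (333,57). Now to stand_b.

apply_moves(rows=[{"x":-18,"y":25,"z":0,"rx":0,"ry":0,"rz":0,"claw":255},{"x":-48,"y":66,"z":0,"rx":0,"ry":0,"rz":0,"claw":255},{"x":-77,"y":106,"z":0,"rx":0,"ry":0,"rz":0,"claw":255},{"x":-104,"y":143,"z":0,"rx":0,"ry":0,"rz":0,"claw":255},{"x":-121,"y":166,"z":0,"rx":0,"ry":0,"rz":0,"claw":255},{"x":-121,"y":166,"z":10,"rx":0,"ry":0,"rz":0,"claw":255},{"x":-121,"y":166,"z":20,"rx":0,"ry":0,"rz":0,"claw":255},{"x":-121,"y":166,"z":30,"rx":0,"ry":0,"rz":0,"claw":255},{"x":-121,"y":166,"z":30,"rx":0,"ry":0,"rz":0,"claw":255}])

```text
time_s: 17.0
position: [0.6586, -0.121, 0.0837]
tcp_rot: [[-0.913, 0.409, -0.004], [0.409, 0.913, 0.001], [0.004, -0.0, -1.0]]
force: [0.2, -0.5, -0.2]
opening: 0.512
grasp_force: 30.4
```

```bash
python3 -c "
from h import *
go([.66,-.120,.047])"
```

```text
t 17.0 pos [ 0.6586 -0.121   0.0837] open 0.512 gf 30.4
[0.66, -0.12, 0.047] -> [-1.  1. 37.]
```

apply_moves(rows=[{"x":-1,"y":1,"z":18,"rx":0,"ry":0,"rz":0,"claw":255},{"x":-1,"y":1,"z":30,"rx":0,"ry":0,"rz":0,"claw":255},{"x":-1,"y":1,"z":37,"rx":0,"ry":0,"rz":0,"claw":255},{"x":-1,"y":1,"z":37,"rx":0,"ry":0,"rz":0,"claw":255}])

```text
time_s: 17.5
position: [0.6616, -0.1201, 0.048]
tcp_rot: [[-0.913, 0.408, -0.0], [0.408, 0.913, 0.0], [0.0, -0.0, -1.0]]
force: [0.2, 0.3, -0.3]
opening: 0.511
grasp_force: 30.0
```

```bash
python3 -c "
from h import *
go([.66,-.120,.047],[.4905,.1955,.147])"
```

```text
t 17.5 pos [ 0.6616 -0.1201  0.048 ] open 0.511 gf 30.0
[0.66, -0.12, 0.047] -> [ 2. -1.  1.]
[0.4905, 0.1955, 0.147] -> [285. 218. -99.]
```

apply_moves(rows=[{"x":1,"y":0,"z":2,"rx":0,"ry":0,"rz":0,"claw":255},{"x":1,"y":0,"z":2,"rx":0,"ry":0,"rz":0,"claw":0},{"x":1,"y":0,"z":2,"rx":0,"ry":0,"rz":0,"claw":0},{"x":1,"y":0,"z":1,"rx":0,"ry":0,"rz":0,"claw":0},{"x":1,"y":0,"z":-50,"rx":0,"ry":0,"rz":0,"claw":0},{"x":1,"y":0,"z":-99,"rx":0,"ry":0,"rz":0,"claw":0},{"x":285,"y":218,"z":-99,"rx":0,"ry":0,"rz":0,"claw":0},{"x":285,"y":218,"z":-99,"rx":0,"ry":0,"rz":0,"claw":0},{"x":285,"y":218,"z":-99,"rx":0,"ry":0,"rz":0,"claw":0},{"x":285,"y":218,"z":-99,"rx":0,"ry":0,"rz":0,"claw":0}])

```text
time_s: 18.75
position: [0.5408, 0.1016, 0.1475]
tcp_rot: [[-0.913, 0.408, 0.001], [0.408, 0.913, 0.0], [-0.001, 0.0, -1.0]]
force: [1.1, 1.0, 0.4]
opening: 0.999
grasp_force: 0.0
```

```bash
python3 -c "
from h import *
go([.4905,.1955,.12])"
```

```text
t 18.75 pos [0.5408 0.1016 0.1475] open 0.999 gf 0.0
[0.4905, 0.1955, 0.12] -> [84. 65. 27.]
```

apply_moves(rows=[{"x":84,"y":65,"z":0,"rx":0,"ry":0,"rz":0,"claw":0},{"x":84,"y":65,"z":10,"rx":0,"ry":0,"rz":0,"claw":0},{"x":84,"y":65,"z":27,"rx":0,"ry":0,"rz":0,"claw":0},{"x":84,"y":65,"z":27,"rx":0,"ry":0,"rz":0,"claw":0},{"x":84,"y":65,"z":27,"rx":0,"ry":0,"rz":0,"claw":0}])

```text
time_s: 19.38
position: [0.4922, 0.1934, 0.1207]
tcp_rot: [[-0.913, 0.408, 0.001], [0.408, 0.913, 0.0], [-0.001, 0.0, -1.0]]
force: [-0.0, -0.9, -0.3]
opening: 1.001
grasp_force: 0.0
```

```bash
python3 -c "
from h import *
go([.4895,.1955,.033])
im,d=capture('top');P=cloud('top',d)
print('b on b',circ(near(P,d,(.66,-.12),.035,.042,.056)))
Q=near(P,d,(.483,-.219),.02,.025,.045);print('post a',Q.mean(0),len(Q))"
```

```text
t 19.38 pos [0.4922 0.1934 0.1207] open 1.001 gf 0.0
[0.4895, 0.1955, 0.033] -> [ 3.  1. 88.]
b on b (array([ 662.1, -117.5]), 23.3)
post a [ 0.48395608 -0.21842684  0.03398535] 15
```

Spool_b is within about 3 mm of its post. Grasp spool_a.

apply_moves(rows=[{"x":3,"y":1,"z":45,"rx":0,"ry":0,"rz":0,"claw":0},{"x":3,"y":1,"z":80,"rx":0,"ry":0,"rz":0,"claw":0},{"x":3,"y":1,"z":88,"rx":0,"ry":0,"rz":0,"claw":0},{"x":3,"y":1,"z":88,"rx":0,"ry":0,"rz":0,"claw":255},{"x":3,"y":1,"z":88,"rx":0,"ry":0,"rz":0,"claw":255},{"x":3,"y":1,"z":88,"rx":0,"ry":0,"rz":0,"claw":255},{"x":3,"y":1,"z":88,"rx":0,"ry":0,"rz":0,"claw":255},{"x":3,"y":1,"z":88,"rx":0,"ry":0,"rz":0,"claw":255},{"x":3,"y":1,"z":40,"rx":0,"ry":0,"rz":0,"claw":255},{"x":3,"y":1,"z":-10,"rx":0,"ry":0,"rz":0,"claw":255}])

```text
time_s: 20.68
position: [0.4885, 0.1957, 0.1306]
tcp_rot: [[-0.913, 0.408, -0.003], [0.408, 0.913, -0.0], [0.002, -0.002, -1.0]]
force: [0.9, -0.4, -0.3]
opening: 0.286
grasp_force: 0.0
```

```bash
python3 -c "
from h import *
go([.484,-.2185,.13],[.484,-.2185,.039])"
```

```text
t 20.68 pos [0.4885 0.1957 0.1306] open 0.286 gf 0.0
[0.484, -0.2185, 0.13] -> [-165. -380.    1.]
[0.484, -0.2185, 0.039] -> [-165. -380.   92.]
```

```bash
python3 -c "
from h import *
im,d=capture('side'); cv2.imwrite('pics/s6.png',cv2.resize(im[130:350,180:400],None,fx=2.5,fy=2.5)[:,:,::-1])"
```

```text
(no output)
```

View pics/s6.png

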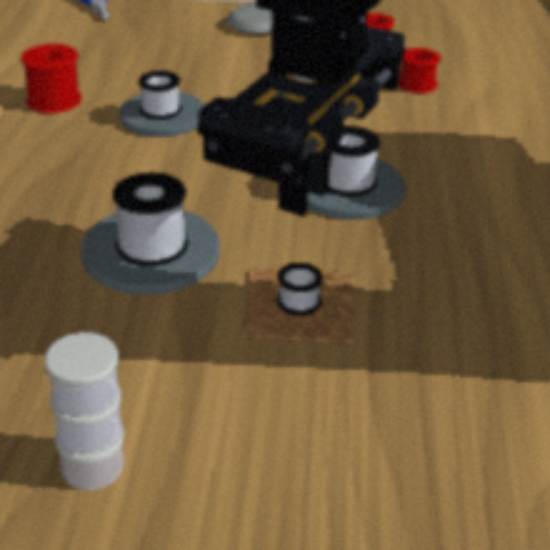

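Spool_a is still upright on the mat at crop (300,288): I lifted before the fingers had closed. I'll regrasp with a longer close.

apply_moves(rows=[{"x":0,"y":0,"z":0,"rx":0,"ry":0,"rz":0,"claw":0},{"x":0,"y":0,"z":0,"rx":0,"ry":0,"rz":0,"claw":0},{"x":0,"y":0,"z":0,"rx":0,"ry":0,"rz":0,"claw":0},{"x":0,"y":0,"z":0,"rx":0,"ry":0,"rz":0,"claw":0},{"x":0,"y":0,"z":0,"rx":0,"ry":0,"rz":0,"claw":0},{"x":0,"y":0,"z":0,"rx":0,"ry":0,"rz":0,"claw":0}])

```text
time_s: 21.48
position: [0.4891, 0.1958, 0.1301]
tcp_rot: [[-0.913, 0.408, -0.0], [0.408, 0.913, -0.0], [0.0, -0.0, -1.0]]
force: [-0.1, -0.1, -0.2]
opening: 0.846
grasp_force: 0.0
```

```bash
python3 -c "
from h import *
go([.4895,.1955,.033])"
```

```text
t 21.48 pos [0.4891 0.1958 0.1301] open 0.846 gf 0.0
[0.4895, 0.1955, 0.033] -> [-1. -0. 97.]
```

apply_moves(rows=[{"x":0,"y":0,"z":50,"rx":0,"ry":0,"rz":0,"claw":0},{"x":0,"y":0,"z":87,"rx":0,"ry":0,"rz":0,"claw":0},{"x":0,"y":0,"z":97,"rx":0,"ry":0,"rz":0,"claw":0},{"x":0,"y":0,"z":97,"rx":0,"ry":0,"rz":0,"claw":255},{"x":0,"y":0,"z":97,"rx":0,"ry":0,"rz":0,"claw":255},{"x":0,"y":0,"z":97,"rx":0,"ry":0,"rz":0,"claw":255},{"x":0,"y":0,"z":97,"rx":0,"ry":0,"rz":0,"claw":255},{"x":0,"y":0,"z":97,"rx":0,"ry":0,"rz":0,"claw":255},{"x":0,"y":0,"z":97,"rx":0,"ry":0,"rz":0,"claw":255},{"x":0,"y":0,"z":97,"rx":0,"ry":0,"rz":0,"claw":255}])

```text
time_s: 22.72
position: [0.4892, 0.1958, 0.0336]
tcp_rot: [[-0.913, 0.407, 0.0], [0.407, 0.913, -0.0], [-0.0, -0.0, -1.0]]
force: [-0.6, -0.6, 3.8]
opening: 0.409
grasp_force: 30.0
```

```bash
python3 -c "
from h import *
go([.484,-.2185,.13])"
```

```text
t 22.73 pos [0.4892 0.1958 0.0336] open 0.409 gf 30.0
[0.484, -0.2185, 0.13] -> [-164. -380.  -96.]
```

apply_moves(rows=[{"x":0,"y":0,"z":-40,"rx":0,"ry":0,"rz":0,"claw":255},{"x":0,"y":0,"z":-96,"rx":0,"ry":0,"rz":0,"claw":255},{"x":-14,"y":-33,"z":-96,"rx":0,"ry":0,"rz":0,"claw":255},{"x":-36,"y":-84,"z":-96,"rx":0,"ry":0,"rz":0,"claw":255},{"x":-58,"y":-135,"z":-96,"rx":0,"ry":0,"rz":0,"claw":255},{"x":-80,"y":-186,"z":-96,"rx":0,"ry":0,"rz":0,"claw":255},{"x":-102,"y":-237,"z":-96,"rx":0,"ry":0,"rz":0,"claw":255},{"x":-124,"y":-288,"z":-96,"rx":0,"ry":0,"rz":0,"claw":255},{"x":-146,"y":-339,"z":-96,"rx":0,"ry":0,"rz":0,"claw":255},{"x":-164,"y":-380,"z":-96,"rx":0,"ry":0,"rz":0,"claw":255}])

```text
time_s: 23.98
position: [0.4838, -0.2203, 0.129]
tcp_rot: [[-0.913, 0.409, 0.0], [0.409, 0.913, 0.0], [-0.0, 0.0, -1.0]]
force: [0.1, 0.9, -0.6]
opening: 0.414
grasp_force: 30.0
```

apply_moves(rows=[{"x":0,"y":0,"z":0,"rx":0,"ry":0,"rz":0,"claw":255},{"x":0,"y":0,"z":20,"rx":0,"ry":0,"rz":0,"claw":255},{"x":0,"y":0,"z":50,"rx":0,"ry":0,"rz":0,"claw":255},{"x":0,"y":0,"z":50,"rx":0,"ry":0,"rz":0,"claw":255}])

```text
time_s: 24.48
position: [0.4823, -0.2157, 0.0775]
tcp_rot: [[-0.913, 0.407, -0.005], [0.407, 0.913, 0.004], [0.006, 0.002, -1.0]]
force: [-0.4, 0.4, -1.2]
opening: 0.411
grasp_force: 30.0
```

```bash
python3 -c "
from h import *
go([.484,-.2185,.039])"
```

```text
t 24.48 pos [ 0.4823 -0.2157  0.0775] open 0.411 gf 30.0
[0.484, -0.2185, 0.039] -> [-3. -2. 38.]
```

apply_moves(rows=[{"x":-1,"y":-1,"z":18,"rx":0,"ry":0,"rz":0,"claw":255},{"x":-1,"y":-1,"z":30,"rx":0,"ry":0,"rz":0,"claw":255},{"x":-1,"y":-1,"z":38,"rx":0,"ry":0,"rz":0,"claw":255},{"x":-1,"y":-1,"z":39,"rx":0,"ry":0,"rz":0,"claw":255}])

```text
time_s: 24.98
position: [0.4844, -0.219, 0.0401]
tcp_rot: [[-0.913, 0.407, -0.001], [0.407, 0.913, 0.0], [0.001, 0.0, -1.0]]
force: [-0.6, -0.4, -0.7]
opening: 0.41
grasp_force: 30.0
```

```bash
python3 -c "
from h import *
go([.484,-.2185,.039]);print(read_state()['force'])"
```

```text
t 24.98 pos [ 0.4844 -0.219   0.0401] open 0.41 gf 30.0
[0.484, -0.2185, 0.039] -> [1. 0. 1.]
[-0.61875788 -0.44359728 -0.68490587]
```

apply_moves(rows=[{"x":0,"y":0,"z":1,"rx":0,"ry":0,"rz":0,"claw":255},{"x":0,"y":0,"z":1,"rx":0,"ry":0,"rz":0,"claw":0},{"x":0,"y":0,"z":1,"rx":0,"ry":0,"rz":0,"claw":0},{"x":0,"y":0,"z":1,"rx":0,"ry":0,"rz":0,"claw":0},{"x":0,"y":0,"z":-50,"rx":0,"ry":0,"rz":0,"claw":0},{"x":0,"y":0,"z":-100,"rx":0,"ry":0,"rz":0,"claw":0},{"x":0,"y":0,"z":-160,"rx":0,"ry":0,"rz":0,"claw":0},{"x":80,"y":180,"z":-160,"rx":0,"ry":0,"rz":0,"claw":0},{"x":80,"y":180,"z":-160,"rx":0,"ry":0,"rz":0,"claw":0},{"x":80,"y":180,"z":-160,"rx":0,"ry":0,"rz":0,"claw":0}])

```text
time_s: 26.22
position: [0.4847, -0.0303, 0.2008]
tcp_rot: [[-0.913, 0.409, 0.001], [0.409, 0.913, -0.0], [-0.001, 0.0, -1.0]]
force: [1.2, 0.4, -0.6]
opening: 0.999
grasp_force: 0.0
```

apply_moves(rows=[{"x":40,"y":120,"z":0,"rx":0,"ry":0,"rz":0,"claw":0},{"x":40,"y":120,"z":0,"rx":0,"ry":0,"rz":0,"claw":0},{"x":40,"y":120,"z":0,"rx":0,"ry":0,"rz":0,"claw":0},{"x":40,"y":120,"z":0,"rx":0,"ry":0,"rz":0,"claw":0},{"x":40,"y":120,"z":0,"rx":0,"ry":0,"rz":0,"claw":0}])

```text
time_s: 26.85
position: [0.4973, 0.0927, 0.2003]
tcp_rot: [[-0.912, 0.409, -0.0], [0.409, 0.912, -0.0], [0.0, -0.0, -1.0]]
force: [-0.8, -0.1, 0.1]
opening: 1.0
grasp_force: 0.0
```

```bash
python3 -c "
from h import *
go()
im,d=capture('top');P=cloud('top',d)
for n,xy,r,h in [('a',(.484,-.2185),.027,.038),('b',(.66,-.12),.033,.048),('d',(.626,.135),.042,.068),('c',(.453,.008),.036,.058)]:
    Q=near(P,d,xy,r,h-.005,h+.006); print(n,len(Q), circ(Q) if len(Q) else '', Q[:,2].mean() if len(Q) else '')
im,d=capture('side'); cv2.imwrite('pics/s7.png',cv2.resize(im[110:330,180:400],None,fx=2.5,fy=2.5)[:,:,::-1])"
```

```text
t 26.85 pos [0.4973 0.0927 0.2003] open 1.0 gf 0.0
a 113 (array([ 486.5, -217.5]), 18.3) 0.037688021047969526
b 195 (array([ 661.5, -117.4]), 23.1) 0.04818610953166933
d 470 (array([625.3, 137.8]), 32.3) 0.06859222876983384
c 113 (array([4.491e+02, 3.000e-01]), 23.9) 0.0579163106208527
```

View pics/s7.png

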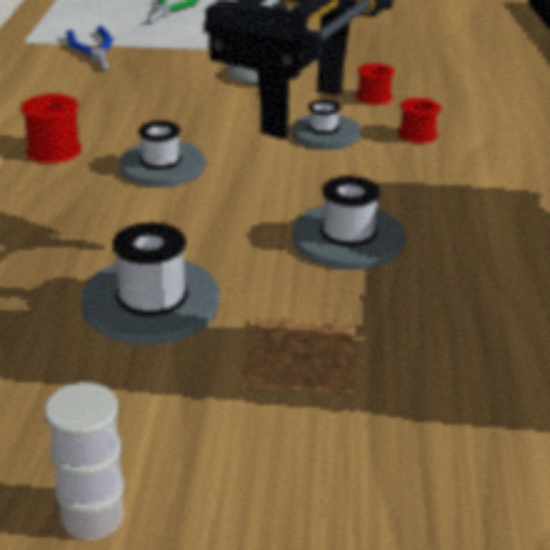

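All four spools stand on their matching stands: a (322,117), b (160,145), c (350,210) and d (150,265). The jars at (85,460) are untouched and the gripper is clear. Handing in.

```bash
python3 -c "
from rig import *
print(hand_in())"
```

```text
the job is handed in; nothing more can be done
None
```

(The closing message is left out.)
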